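Shut the slide box and the reagent carton

ROBOT

A 6-joint arm with a two-finger parallel gripper is mounted at the origin on a cart in front of the work surface, level with it; the furniture and walls round the work are solid. World frame = base frame: x ahead of the robot, y to its left, z up, the work surface at z = 0. Lengths are in m, angles in degrees, forces in N, time in s.
With the tool pointing down it reaches from about 0.35 to 0.875 m from the base axis. Payload 4.2 kg.
Tool frame: the origin (TCP) lies at the very end of the fingers, on their centre line; the grasp point (between the pads) lies r.grip_point_offset behind it (r.grip_point_offset is the distance from the TCP to the grasp point, in m); x points along the fingers, z is the direction in which the jaws open and shut, and the axes are right-handed (so a half turn about x gives the same grasp; the last joint's range is limited). The gripper opens to 85 mm and grips with 20 to 120 N. Pads are 22 mm wide; open, the fingers measure 114 mm over their backs; the gripper's body (76 mm by 85 mm) begins 54 mm behind the grasp point. The pads swing forward as they close: fully open they stand 13 mm farther back than shut.
Start: joints at [-50.329, 22.042, 0.453, 0, -68.411, -14.817], TCP at [0.263, -0.567, 0.231] pointing down, gripper open.
Joint ranges: [-179.83, 179.83], [-69.29, 118.12], [-61.27, 80.66], [-181.25, 117.63], [-171.15, -9.14], [-177.46, 177.46]. Speed limits (degrees/s): [159.86, 159.86, 180, 180, 180, 180].

INTERFACE

Orientations are given as a 3x3 rotation matrix whose columns are the frame's x, y, z axes.
In Python, from workcell import r gives the robot as it stands.
- The arm moves only by the tool step_arm, never from a script. Its argument "increments" is a list that holds one entry, the list of rows, each a list of 7 numbers: the opening, from 0 (shut) to 1 (fully open), then the shift along the tool's x, y, z in cm, then the turn, a rotation vector about the tool's x, y, z in rad. In form: [[[grip, dx, dy, dz, ax, ay, az], ...]]. A call has 1 to 10 rows; each row is the pose to reach, as a shift and turn from the pose measured when the call began, along the tool's axes at that moment; what a row does not reach only later rows make up. A row lasts 1/8 s, in which the tool goes at most 62.5 mm and 10.7 degrees, less where a joint would pass 70% of its speed; a pose out of reach is approached as far as the arm can. A call with a gripper value outside its range is refused whole. The fingers move at their own pace and stop on an object; "squeeze" is the grip in N (left out, the last holds). Time passes only in rows, so rows that repeat a pose let the fingers close. It gives the time, the measured TCP pose, the force and the opening at its end, in the units of the state.
- r.get_state(): the state, without advancing time (a new reading comes with each control period).
- r.grab_frame(name): name is "side" or "top" or "wrist"; returns a dict with "image" (400x640x3 uint8, red, green, blue), "mtx" (3x3 intrinsics, pixels), "view" (4x4, takes a point from world to camera coordinates). Camera axes: x right, y down, z forward; pixel columns grow to the right and rows downward; lengths in m; the calibration is good to about 2 mm. The wrist camera is an equidistant fisheye: a pixel r from the principal point sees the ray r / f radians off the axis. A picture is of the moment at which its call begins. There is no depth.
- r.hand_in(): hands the job in, once; it reports no verdict.
The state is a dict: "time_s": time; "qpos": joint angles; "joint_velocities": joint speeds; "joint_efforts": joint torques, N m; "tcp_pos": TCP position; "tcp_rot": TCP orientation; "contact_force": force on the tool from outside, world axes, zero at the start; "torque": the same for the moment, N m; "finger_gap": finger opening in m.
Only numpy, scipy, OpenCV 4.12 (cv2) and the standard library are available. Lean on these libraries where they do the work, as an engineer would, in place of code of your own. Each camera call takes 0.05 s, during which the arm holds its last target.

TASK

The slide box and the reagent carton have been left open on the cabinet. Gently push both lids fully shut with your fingertips, in either order, without lifting, tipping or shifting the boxes. Grasp nothing, and leave the bottles and the pot around them alone.

Things in the scene. Friction and masses are not known exactly. Their poses are not given: they have to be found in the camera images.
- carton: Loose brown card reagent carton, full (about 0.9 kg, varies), standing upright on the surface. Its body runs from x = -27 to +44 mm, y = -134 to +134 mm and z = 0 to 152 mm in its own frame; origin at the underside, z up, front towards -x. Its lid is hinged along the top rear edge (+x side).
- carton_hinge (a point): Middle of the carton lid's hinge line, 44 mm behind (+x) and 152 mm above the carton's origin; same axes as the carton, the hinge line runs along its y.
- carton_lid (a joint): Angle of the carton's lid, rad: 0 = shut, level (top at z = 155 mm); 1.57 = upright; more = leaning back behind the carton (stop 2.62). A 2 mm card 70 mm deep (hinge to free edge), 268 mm wide, outer face 3 mm off the hinge plane; the tuck flap on its edge touches nothing. Stiff crease: it stays where it is left and must be pushed all the way (about 1 N near the free edge).
- slidebox: Loose blue plastic slide storage box, full (about 0.8 kg, varies), lying flat. Shut it measures 98 mm in x, 175 mm in y and 34 mm in height; origin at the centre of the underside, z up, front towards -x. Its lid is hinged along the rear edge (+x side).
- slidebox_hinge (a point): Middle of the slide box lid's hinge line, 48 mm behind (+x) and 22 mm above the box's origin; same axes as the box, the hinge line runs along its y.
- slidebox_lid (a joint): Angle of the slide box's lid, rad: 0 = shut, level; 1.48 = almost upright (stop). The lid is a tray 98 mm deep (hinge to free edge), 175 mm wide, 12 mm high; its outer face lies 12 mm off the hinge plane (top at z = 34 mm when shut). Stiff hinge: it stays where it is left and must be pushed all the way (1 to 2 N near the free edge).
- pot: Bystander: specimen pot with yellow screw cap, 50 mm across, 55 mm high, on the robot's side of the boxes; origin at the centre of the underside.
- reagent: Bystander: white bottle with red cap, 44 mm across, 90 mm high, on the robot's side of the boxes; origin at the centre of the underside.
- dropper: Bystander: amber dropper bottle with black bulb, 33 mm across, 82 mm high, on the robot's side of the boxes; origin at the centre of the underside.

How it is judged:
By the outcome, as a careful person would: the job done as asked, in the order asked, and still so for the second after the job is handed in, with the robot touching nothing.
It also fails if it takes over 58 s, if anything falls off the work surface, if the arm or the gripper's body presses on something with over 40 N, if the wrist force passes 120 N, or if a joint passes its speed limit or range.

## Working session

There is one attempt and no reset: what is moved stays moved. The work goes in short steps, Python scripts to look and compute and a tool call to move; the robot and the scene stay as the last step left them, time stands still between calls to the robot, and variables do not carry over. Pictures are saved under pics/ and viewed, and the job is handed in when it is done.

Besides the shell and the picture viewer there is one more tool, called after "Request:" by a JSON object that holds its "name" and its "arguments". step_arm: Moves the arm, as the interface text tells. Its arguments: {"type":"object","properties":{"increments":{"type":"array"},"squeeze":{"type":"number"}},"required":["increments"]}

```bash
mkdir -p pics; ls
python3 - <<'E'
from workcell import r
import cv2
s=r.get_state();print(s)
print(r.grip_point_offset)
for n in("side","top","wrist"):
    f=r.grab_frame(n);cv2.imwrite(f"pics/{n}0.png",f["image"][:,:,::-1]);print(n,f["mtx"].tolist(),f["view"].round(4).tolist())
E
```

```text
pics
{'time_s': 0.0, 'qpos': array([-5.03264456e+01,  2.20924185e+01,  3.80180929e-01, -2.80607629e-02,
       -6.84120387e+01, -1.48170380e+01]), 'joint_velocities': array([-0.03293204, -0.02304251, -0.04876449, -0.02214337,  0.18022509,
        0.03128035]), 'joint_efforts': array([-5.97107628e-04, -3.92292523e+01,  1.88402814e+01,  4.18630779e+00,
       -4.60546813e-03, -9.14741179e-06]), 'tcp_pos': array([ 0.26249136, -0.56656541,  0.23020928]), 'tcp_rot': array([[-1.03419112e-03, -9.07439169e-01, -4.20182205e-01],
       [ 1.96018902e-03, -4.20183462e-01,  9.07437059e-01],
       [-9.99997544e-01,  1.14826802e-04,  2.21330230e-03]]), 'contact_force': array([-0.16947776,  0.05460178,  0.29638785]), 'torque': array([ 0.01869377, -0.04704541, -0.0637062 ]), 'finger_gap': 0.08578970481677149}
0.0187
side [[448.4474968236371, 0.0, 313.80717388799883], [0.0, 448.4474968236371, 198.92927234419486], [0.0, 0.0, 1.0]] [[-0.8324, -0.5536, 0.0266, 0.3975], [-0.2283, 0.2986, -0.9267, 0.2009], [0.5051, -0.7774, -0.3749, 0.9256], [0.0, 0.0, 0.0, 1.0]]
top [[455.4973595335494, 0.0, 304.3675120775468], [0.0, 455.4973595335494, 196.59120826882486], [0.0, 0.0, 1.0]] [[0.0083, -1.0, -0.002, 0.0131], [-0.9877, -0.0079, -0.1562, 0.4918], [0.1562, 0.0033, -0.9877, 1.3304], [0.0, 0.0, 0.0, 1.0]]
wrist [[309.70691628693146, 0.0, 317.9067681504525], [0.0, 309.70691628693146, 193.54275909735455], [0.0, 0.0, 1.0]] [[-0.4203, 0.9074, 0.0025, 0.6221], [0.8664, 0.4006, 0.298, -0.0389], [0.2694, 0.1274, -0.9545, 0.3809], [0.0, 0.0, 0.0, 1.0]]
```

View pics/side0.png

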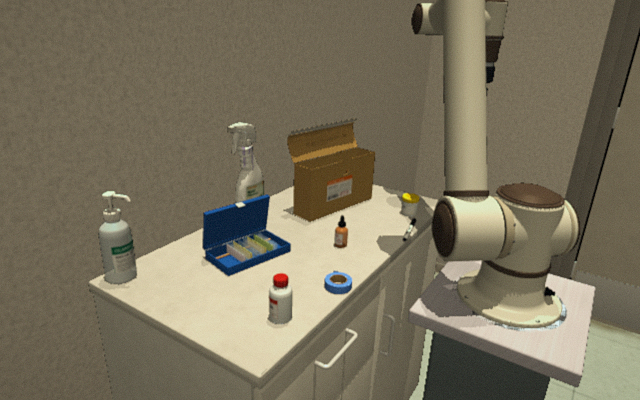

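View pics/top0.png

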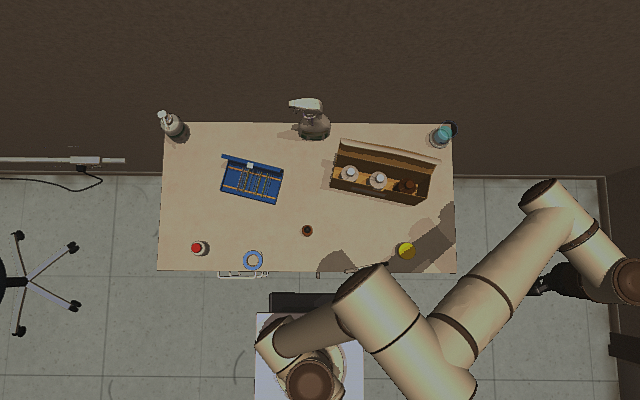

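View pics/wrist0.png

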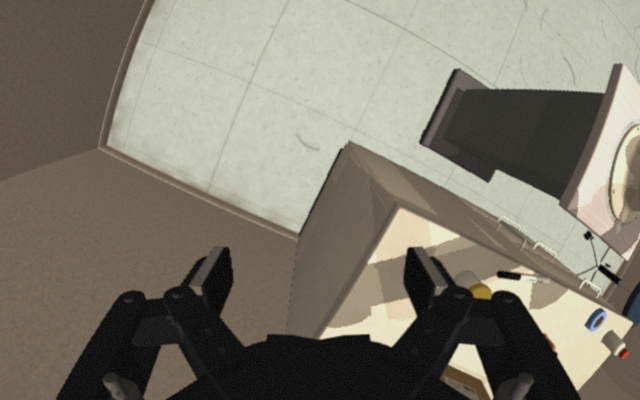

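The side view shows the open blue slide box near (245,240), the carton near (335,175) with its lid leaning back, the dropper at (341,232), the reagent at (280,300) and the pot at (410,203). In the top view they are at (252,180), (382,172), (307,230), (200,248) and (406,251). I'll enlarge both views for measurement.

Run:
```python
import cv2
t=cv2.imread('pics/top0.png');s=cv2.imread('pics/side0.png')
cv2.imwrite('pics/topc.png',cv2.resize(t[120:220,205:455],None,fx=3.2,fy=3.2,interpolation=cv2.INTER_CUBIC))
cv2.imwrite('pics/sidec.png',cv2.resize(s[110:280,190:390],None,fx=3.5,fy=3.5,interpolation=cv2.INTER_CUBIC))
```

```text
(no output)
```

View pics/topc.png

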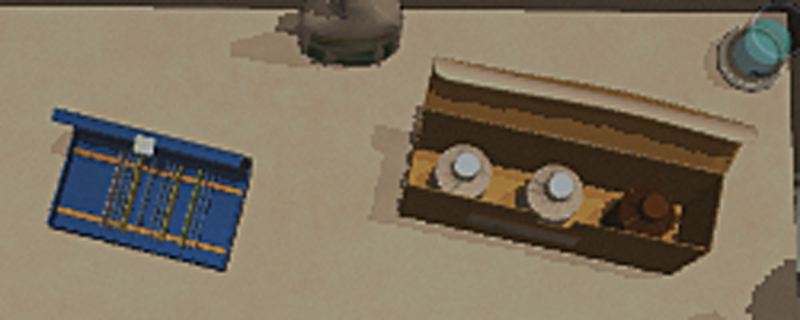

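View pics/sidec.png

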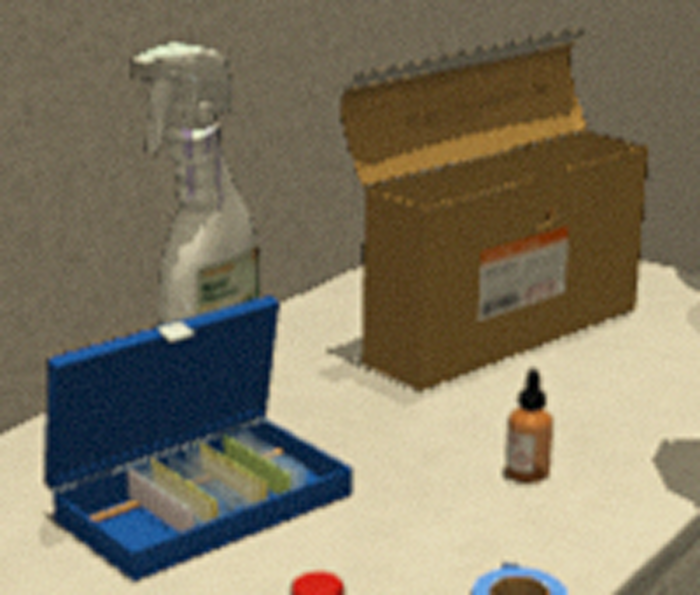

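```bash
cat > h.py <<'E'
import numpy as np, cv2
K={'side':((448.4475,313.807,198.929),[[-0.8324,-0.5536,0.0266,0.3975],[-0.2283,0.2986,-0.9267,0.2009],[0.5051,-0.7774,-0.3749,0.9256]]),
'top':((455.497,304.3675,196.591),[[0.0083,-1.0,-0.002,0.0131],[-0.9877,-0.0079,-0.1562,0.4918],[0.1562,0.0033,-0.9877,1.3304]])}
def ray(n,u,v):
    (f,cx,cy),M=K[n];M=np.array(M);R=M[:,:3];c=-R.T@M[:,3];return c,R.T@np.array([(u-cx)/f,(v-cy)/f,1])
def onz(n,u,v,z):
    c,d=ray(n,u,v);return c+d*(z-c[2])/d[2]
def plane(n,u,v,p,nn):
    c,d=ray(n,u,v);return c+d*(nn@(p-c))/(nn@d)
def proj(n,p):
    (f,cx,cy),M=K[n];M=np.array(M);q=M[:,:3]@np.asarray(p)+M[:,3];return np.array([f*q[0]/q[2]+cx,f*q[1]/q[2]+cy])
def tc(x,y):return ('top',205+(x+.5)/3.2-.5,120+(y+.5)/3.2-.5)
def sc(x,y):return ('side',190+(x+.5)/3.5-.5,110+(y+.5)/3.5-.5)
E
python3 - <<'E'
from h import *
np.set_printoptions(precision=4,suppress=True)
for n in K: print(n,ray(n,0,0)[0])
def L(a,b,z):
    p,q=onz(*a,z),onz(*b,z);d=q-p;print(p[:2],q[:2],'len',np.hypot(*d[:2]).round(4),'ang',np.degrees(np.arctan2(d[1],d[0])).round(1))
print('slide front bottom side');L(sc(135,578),sc(351,493),0)
print('slide front rim top z22');L(tc(50,228),tc(225,270),.022)
print('slide front bottom top z0');L(tc(50,228),tc(225,270),0)
print('carton front bottom side');L(sc(418,389),sc(636,309),0)
print('carton left bottom side');L(sc(418,389),sc(364,366),0)
print('carton front top side');L(sc(418,207),sc(647,150),.152)
print('carton front bottom top');L(tc(400,215),tc(670,273),0)
print('carton front top top');L(tc(402,190),tc(708,248),.152)
E
```

```text
side [-0.0908  0.8796  0.5226]
top [0.2778 0.0126 1.3909]
slide front bottom side
[0.5181 0.2747] [0.4754 0.1073] len 0.1728 ang -104.3
slide front rim top z22
[0.5098 0.2738] [0.4707 0.1062] len 0.1721 ang -103.1
slide front bottom top z0
[0.5135 0.278 ] [0.4738 0.1077] len 0.1748 ang -103.1
carton front bottom side
[ 0.5343 -0.0615] [ 0.4734 -0.3216] len 0.2671 ang -103.2
carton left bottom side
[ 0.5343 -0.0615] [ 0.5947 -0.072 ] len 0.0613 ang -9.8
carton front top side
[ 0.5361 -0.058 ] [ 0.4692 -0.3091] len 0.2599 ang -104.9
carton front bottom top
[ 0.529  -0.0609] [ 0.4744 -0.3209] len 0.2656 ang -101.9
carton front top top
[ 0.5236 -0.0546] [ 0.4749 -0.3177] len 0.2675 ang -100.5
```

```bash
cat >> h.py <<'E'
def fr(yaw):
    a=np.radians(yaw);return np.array([np.cos(a),np.sin(a),0]),np.array([-np.sin(a),np.cos(a),0])
E
python3 - <<'E'
from h import *
np.set_printoptions(precision=4,suppress=True)
Z=np.array([0,0,1.])
def lid(o,yaw,hx,hz,half,pts):
    ux,uy=fr(yaw);H=o+hx*ux+hz*Z;print('H',H)
    for s,p in pts:
        q=plane(*p,H+s*half*uy,uy)-H; a,b=-q@ux,q@Z
        print(p[0],'fwd %.3f up %.3f r %.3f ang %.1f'%(a,b,np.hypot(a,b),np.degrees(np.arctan2(b,a))))
print('slide');lid(np.array([.5427,.1806,0]),-13.4,.048,.022,.0875,[(1,sc(47,360)),(-1,sc(277,299)),(1,sc(47,487)),(1,tc(53,110)),(-1,tc(250,158))])
print('carton');lid(np.array([.529,-.197,0]),-12.9,.044,.152,.134,[(1,sc(343,93)),(-1,sc(575,42)),(1,sc(365,185)),(1,tc(434,60)),(-1,tc(755,130)),(-1,tc(740,142))])
for n,m in(('slide',(.5427,.1806,-13.4,-.049,.049,.0875,.022)),('carton',(.529,-.197,-12.9,-.027,.044,.134,.152))):
    ux,uy=fr(m[2]);o=np.array([m[0],m[1],0])
    for z in(0,m[6]):
      for x in m[3:5]:
        for y in(m[5],-m[5]):
          p=o+x*ux+y*uy+z*Z;s=proj('side',p);t=proj('top',p)
          print(n,x,y,z,'sidec',((s-[190,110]+.5)*3.5-.5).round(),'topc',((t-[205,120]+.5)*3.2-.5).round())
E
```

```text
slide
H [0.5894 0.1695 0.022 ]
side fwd 0.006 up 0.096 r 0.096 ang 86.6
side fwd 0.015 up 0.097 r 0.098 ang 81.4
side fwd -0.006 up 0.001 r 0.007 ang 171.8
top fwd 0.009 up 0.096 r 0.097 ang 84.7
top fwd -0.006 up 0.022 r 0.023 ang 104.4
carton
H [ 0.5719 -0.2068  0.152 ]
side fwd -0.023 up 0.069 r 0.073 ang 108.6
side fwd -0.022 up 0.075 r 0.078 ang 106.1
side fwd 0.004 up 0.001 r 0.004 ang 14.1
top fwd -0.104 up -0.216 r 0.239 ang -115.7
top fwd -0.022 up 0.065 r 0.069 ang 108.5
top fwd -0.022 up 0.022 r 0.031 ang 135.4
slide -0.049 0.0875 0 sidec [136. 581.] topc [ 51. 226.]
slide -0.049 -0.0875 0 sidec [352. 493.] topc [226. 269.]
slide 0.049 0.0875 0 sidec [ 53. 521.] topc [ 78. 130.]
slide 0.049 -0.0875 0 sidec [266. 444.] topc [251. 172.]
slide -0.049 0.0875 0.022 sidec [134. 550.] topc [ 47. 222.]
slide -0.049 -0.0875 0.022 sidec [352. 465.] topc [224. 266.]
slide 0.049 0.0875 0.022 sidec [ 51. 491.] topc [ 74. 125.]
slide 0.049 -0.0875 0.022 sidec [265. 416.] topc [250. 168.]
carton -0.027 0.134 0 sidec [419. 390.] topc [399. 211.]
carton -0.027 -0.134 0 sidec [637. 309.] topc [671. 275.]
carton 0.044 0.134 0 sidec [360. 362.] topc [416. 142.]
carton 0.044 -0.134 0 sidec [578. 287.] topc [685. 204.]
carton -0.027 0.134 0.152 sidec [423. 207.] topc [409. 180.]
carton -0.027 -0.134 0.152 sidec [650. 146.] topc [713. 250.]
carton 0.044 0.134 0.152 sidec [362. 185.] topc [427. 102.]
carton 0.044 -0.134 0.152 sidec [588. 129.] topc [728. 172.]
```

Request:
{"name": "step_arm", "arguments": {"increments": [[[0,-6,0,0,0.16,0,0],[0,-11,0,0,0.32,0,0],[0,-11,-5,1.8,0.48,0,0],[0,-11,-10.5,3.8,0.64,0,0],[0,-11,-16,5.8,0.66,0,0],[0,-11,-22,8,0.66,0,0],[0,-11,-28,10.1,0.66,0,0],[0,-11,-34,12.3,0.66,0,0],[0,-11,-40,14.5,0.66,0,0],[0,-11,-46.7,16.9,0.66,0,0]]]}}

```text
time_s: 1.4
tcp_pos: [0.6065, -0.2254, 0.3405]
tcp_rot: [[-0.001, -0.975, 0.224], [0.002, 0.224, 0.975], [-1.0, 0.001, 0.001]]
contact_force: [0.4, -0.3, 0.5]
finger_gap: -0.0001
```

```bash
cat > where.py <<'E'
from workcell import r
from h import *
import sys
np.set_printoptions(precision=4,suppress=True)
B={'c':(np.array([.5719,-.2068,.152]),-12.9),'s':(np.array([.5894,.1695,.022]),-13.4)}
def where(b):
    s=r.get_state();H,yaw=B[b];ux,uy=fr(yaw);d=s['tcp_pos']-H
    R=s['tcp_rot'];print('t',s['time_s'],'tcp',s['tcp_pos'],'fwd %.1f lat %.1f up %.1f mm'%(-1e3*d@ux,1e3*d@uy,1e3*d[2]),'F',s['contact_force'],'gap',s['finger_gap'])
    print('tool axes in box(fwd,lat,up):\n',np.array([-ux,uy,[0,0,1]])@R)
if __name__=='__main__':
    where(sys.argv[1])
    for n in sys.argv[3:]:
        f=r.grab_frame(n);im=f['image'][:,:,::-1]
        cv2.imwrite(f'pics/{n}{sys.argv[2]}.png',im)
        if n!='wrist':
            y,x=(80,180) if n=='side' else (90,200)
            cv2.imwrite(f'pics/{n}{sys.argv[2]}.png',cv2.resize(im[y:y+200,x:x+260],None,fx=3,fy=3,interpolation=cv2.INTER_CUBIC))
E
python3 where.py c 1 side top
```

```text
t 1.4 tcp [ 0.6065 -0.2254  0.3405] fwd -37.9 lat -10.4 up 188.5 mm F [ 0.3917 -0.3193  0.5274] gap -5.3991214281578537e-05
tool axes in box(fwd,lat,up):
 [[ 0.0015  1.     -0.0011]
 [ 0.0013  0.0011  1.    ]
 [-1.      0.0015  0.0013]]
```

View pics/side1.png

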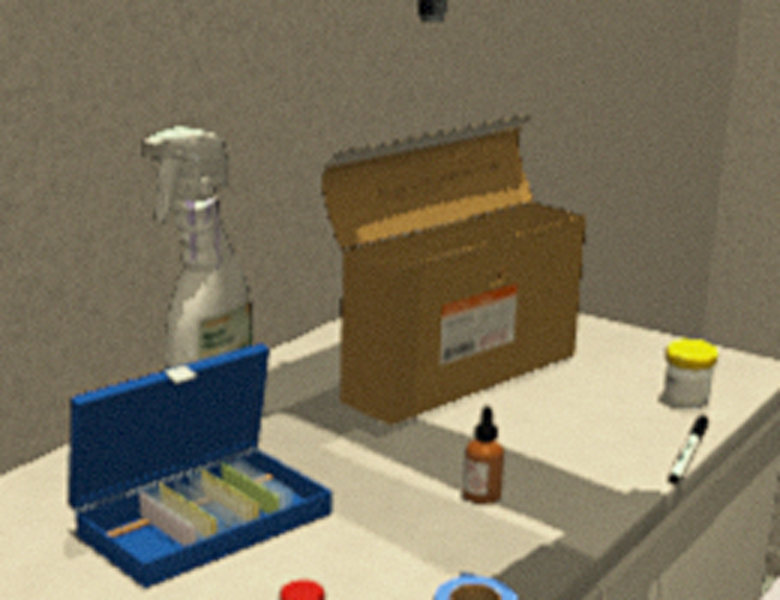

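View pics/top1.png

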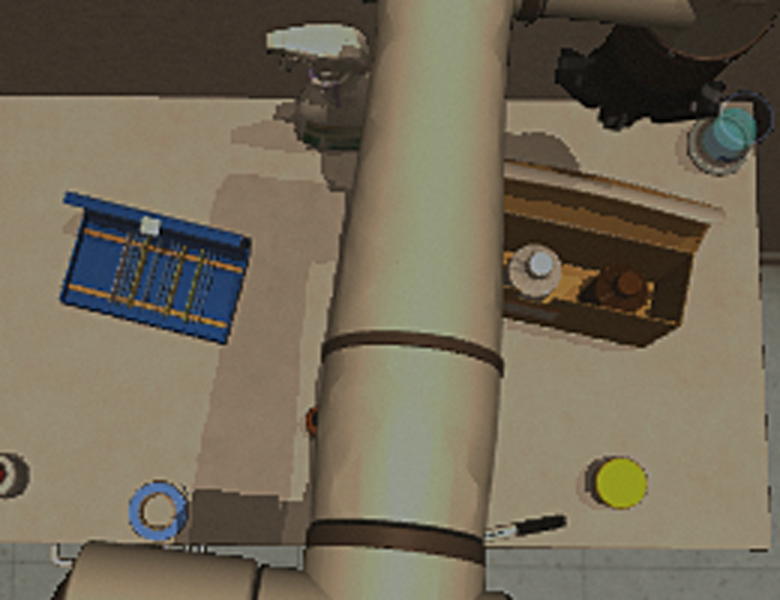

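The side view has the shut fingertips above and behind the carton lid at (432,20), with nothing disturbed. Next I lower behind the lid.

Request:
{"name": "step_arm", "arguments": {"increments": [[[0,0,-1,1,0,0,0],[0,3,-1,1,0,0,0],[0,6,-1,1,0,0,0],[0,9,-1,1,0,0,0],[0,11,-1,1,0,0,0],[0,13,-1,1,0,0,0],[0,14.3,-1,1,0,0,0],[0,14.3,-1,1,0,0,0]]]}}

```text
time_s: 2.5
tcp_pos: [0.6197, -0.2149, 0.1943]
tcp_rot: [[-0.005, -0.976, 0.219], [0.003, 0.219, 0.976], [-1.0, 0.006, 0.002]]
contact_force: [-0.4, -0.1, -0.9]
finger_gap: 0.0
```

```bash
python3 where.py c 2 side wrist
```

```text
t 2.5 tcp [ 0.6197 -0.2149  0.1943] fwd -48.4 lat 2.8 up 42.3 mm F [-0.4436 -0.0659 -0.9431] gap 2.5371524329433395e-05
tool axes in box(fwd,lat,up):
 [[ 0.0055  1.      0.004 ]
 [ 0.0021 -0.0041  1.    ]
 [-1.      0.0055  0.0021]]
```

View pics/side2.png

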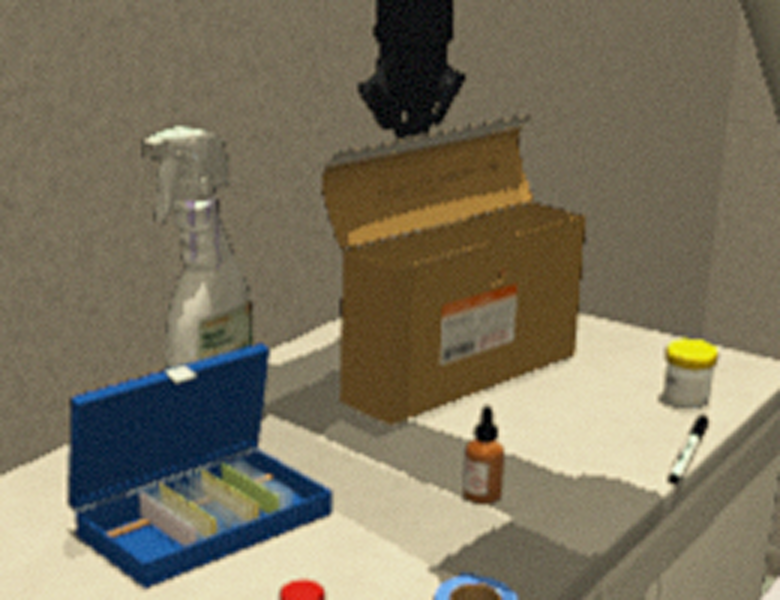

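View pics/wrist2.png

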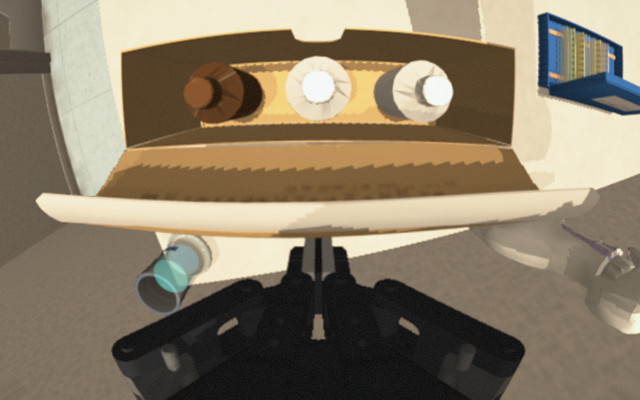

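The wrist view shows the fingertips at (318,245), just behind the lid's edge band (y≈215) and centred on it. Next comes a slow forward sweep.

Request:
{"name": "step_arm", "arguments": {"increments": [[[0,-0.3,0.8,-0.2,0,0,0],[0,-0.6,1.5,-0.2,0,0,0],[0,-0.9,2.2,-0.2,0,0,0],[0,-1.2,2.8,-0.2,0,0,0],[0,-1.3,3.4,-0.2,0,0,0],[0,-1.3,4.0,-0.2,0,0,0],[0,-1.2,4.6,-0.2,0,0,0],[0,-1.1,5.2,-0.2,0,0,0],[0,-0.9,5.7,-0.2,0,0,0],[0,-0.7,6.2,-0.2,0,0,0]]]}}

```text
time_s: 3.85
tcp_pos: [0.5594, -0.2033, 0.203]
tcp_rot: [[-0.002, -0.976, 0.219], [0.002, 0.219, 0.976], [-1.0, 0.002, 0.002]]
contact_force: [-0.2, 0.2, 1.0]
finger_gap: 0.0004
```

```bash
python3 where.py c 3 side wrist
```

```text
t 3.85 tcp [ 0.5594 -0.2033  0.203 ] fwd 13.0 lat 0.7 up 51.0 mm F [-0.1735  0.1905  0.9941] gap 0.00044957379326320934
tool axes in box(fwd,lat,up):
 [[ 0.0023  1.      0.0046]
 [ 0.002  -0.0046  1.    ]
 [-1.      0.0023  0.002 ]]
```

View pics/side3.png

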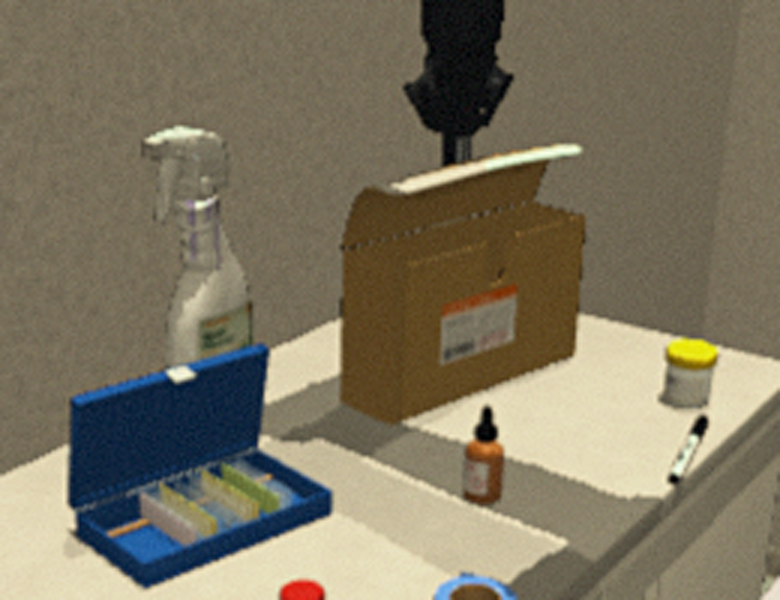

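View pics/wrist3.png

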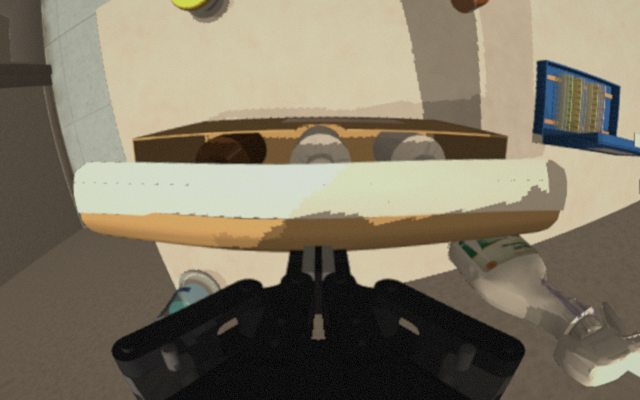

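The lid now leans forward at about 60°, with the fingertips behind it and the carton unmoved. I continue along the arc.

Request:
{"name": "step_arm", "arguments": {"increments": [[[0,0.4,0.5,0,0,0,0],[0,0.8,0.9,0,0,0,0],[0,1.15,1.3,0,0,0,0],[0,1.6,1.7,0,0,0,0],[0,2.0,2.0,0,0,0,0],[0,2.4,2.3,0,0,0,0],[0,2.8,2.5,0,0,0,0],[0,3.2,2.7,0,0,0,0],[0,3.6,2.9,0,0,0,0],[0,4.0,3.05,0,0,0,0]]]}}

```text
time_s: 5.2
tcp_pos: [0.5291, -0.1963, 0.1627]
tcp_rot: [[-0.002, -0.976, 0.219], [0.003, 0.219, 0.976], [-1.0, 0.003, 0.002]]
contact_force: [1.0, -0.4, 0.5]
finger_gap: -0.0001
```

```bash
python3 where.py c 4 side wrist
```

```text
t 5.2 tcp [ 0.5291 -0.1963  0.1627] fwd 44.0 lat 0.7 up 10.7 mm F [ 1.0402 -0.3601  0.5132] gap -6.127067830889819e-05
tool axes in box(fwd,lat,up):
 [[ 0.0031  1.      0.0045]
 [ 0.0022 -0.0045  1.    ]
 [-1.      0.0031  0.0023]]
```

View pics/side4.png

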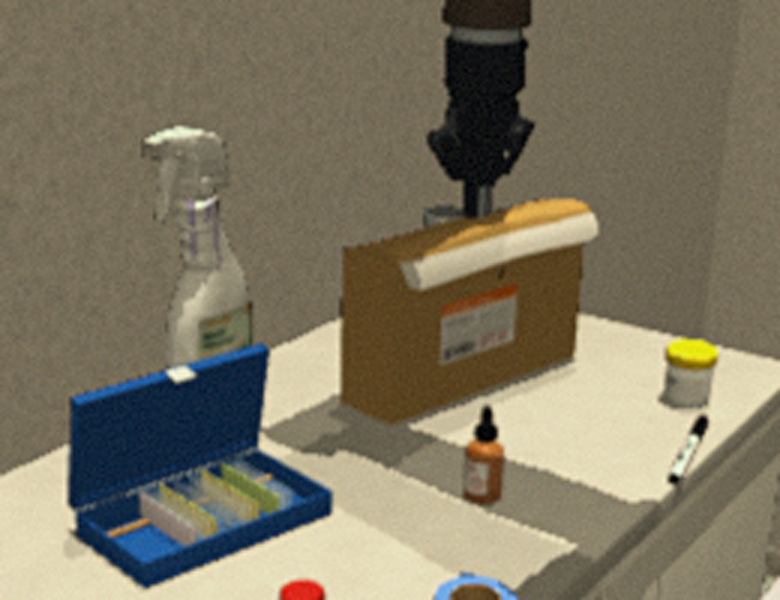

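View pics/wrist4.png

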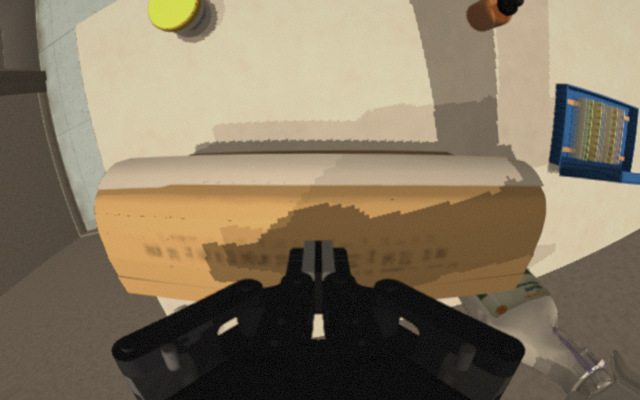

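The lid is a few degrees from shut. I push straight down in small steps.

Request:
{"name": "step_arm", "arguments": {"increments": [[[0,0.2,0,0,0,0,0],[0,0.4,0,0,0,0,0],[0,0.5,0,0,0,0,0],[0,0.6,0,0,0,0,0],[0,0.7,0,0,0,0,0],[0,0.75,0,0,0,0,0],[0,0.8,0,0,0,0,0]]]}}

```text
time_s: 6.18
tcp_pos: [0.5284, -0.1962, 0.1551]
tcp_rot: [[-0.004, -0.976, 0.219], [0.003, 0.219, 0.976], [-1.0, 0.005, 0.002]]
contact_force: [-2.6, 1.0, 7.6]
finger_gap: -0.0001
```

```bash
python3 where.py c 5 side
```

```text
t 6.175 tcp [ 0.5284 -0.1962  0.1551] fwd 44.7 lat 0.7 up 3.1 mm F [-2.5774  0.9861  7.6312] gap -5.828088865086095e-05
tool axes in box(fwd,lat,up):
 [[ 0.0048  1.      0.0046]
 [ 0.002  -0.0047  1.    ]
 [-1.      0.0048  0.002 ]]
```

View pics/side5.png

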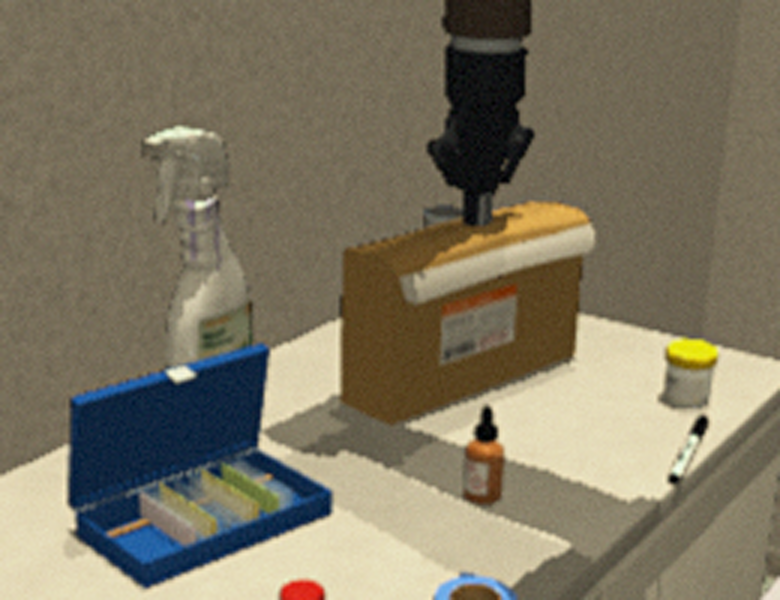

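Force rose to 7.6 N at z = 155 mm, so the lid is against its stop. I lift off and move over behind the slide box lid.

Request:
{"name": "step_arm", "arguments": {"increments": [[[0,-1,0,0,0,0,0],[0,-6,0,0,0,0,0],[0,-11.5,0,0,0,0,0],[0,-11.5,-0.1,6,0,0,0],[0,-11.5,-0.2,12,0,0,0],[0,-11.5,-0.4,18,0,0,0],[0,-11.5,-0.6,24,0,0,0],[0,-11.5,-0.8,30,0,0,0],[0,-11.5,-0.9,36,0,0,0],[0,-11.5,-0.9,37,0,0,0]]]}}

```text
time_s: 7.48
tcp_pos: [0.6191, 0.1662, 0.27]
tcp_rot: [[-0.004, -0.977, 0.215], [0.003, 0.215, 0.977], [-1.0, 0.005, 0.002]]
contact_force: [0.5, 0.4, 0.6]
finger_gap: -0.0002
```

```bash
python3 where.py s 6 side wrist
```

```text
t 7.475 tcp [0.6191 0.1662 0.27  ] fwd -29.7 lat 3.7 up 248.0 mm F [0.4814 0.3632 0.5586] gap -0.0001824461811791805
tool axes in box(fwd,lat,up):
 [[ 0.0049  0.9998  0.0173]
 [ 0.0022 -0.0173  0.9998]
 [-1.      0.0049  0.0023]]
```

View pics/side6.png

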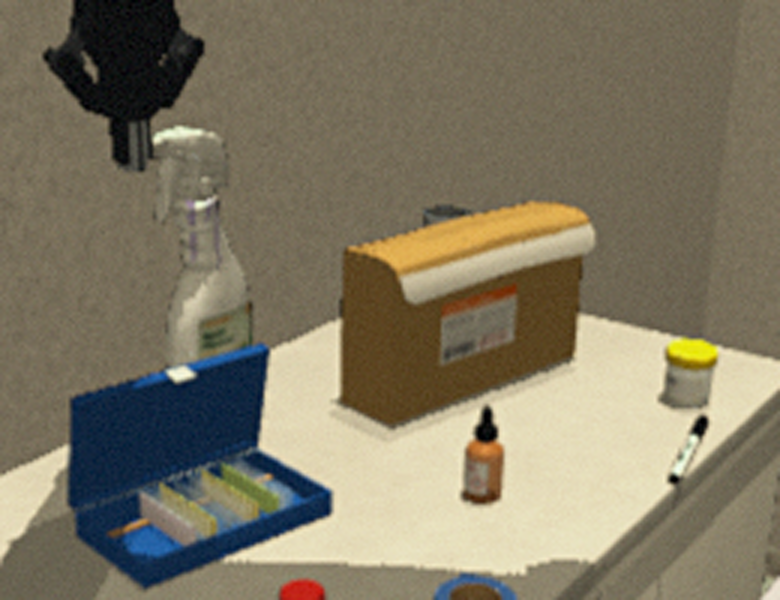

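View pics/wrist6.png

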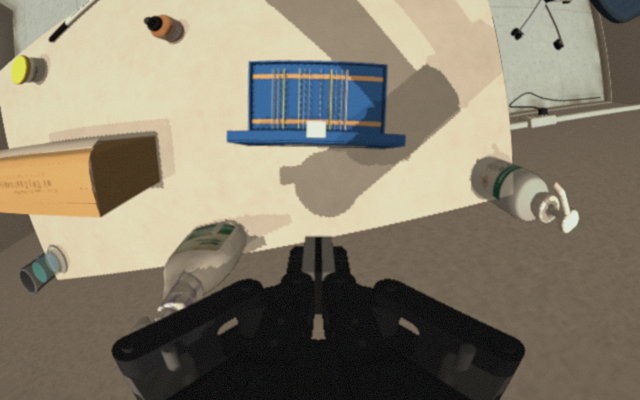

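The carton lid is shut flat and the body hasn't moved. The fingers sit behind the slide box lid, clear of the spray bottle. I lower them now.

Request:
{"name": "step_arm", "arguments": {"increments": [[[0,3,0,0,-0.017,0,0],[0,6,0,0,-0.017,0,0],[0,9,0,-0.3,-0.017,0,0],[0,12,0,-0.3,-0.017,0,0],[0,14,0,-0.3,-0.017,0,0],[0,16,0,-0.3,-0.017,0,0],[0,17,0,-0.3,-0.017,0,0],[0,17,0,-0.3,-0.017,0,0]]]}}

```text
time_s: 8.57
tcp_pos: [0.6171, 0.1602, 0.1002]
tcp_rot: [[-0.005, -0.98, 0.201], [0.002, 0.201, 0.98], [-1.0, 0.006, 0.001]]
contact_force: [0.5, -0.2, -0.1]
finger_gap: -0.0001
```

```bash
python3 where.py s 7 side wrist
```

```text
t 8.575 tcp [0.6171 0.1602 0.1002] fwd -29.1 lat -2.7 up 78.2 mm F [ 0.5047 -0.1648 -0.091 ] gap -7.185189541041221e-05
tool axes in box(fwd,lat,up):
 [[ 0.0057  0.9995  0.0311]
 [ 0.0009 -0.0311  0.9995]
 [-1.      0.0056  0.0011]]
```

View pics/side7.png

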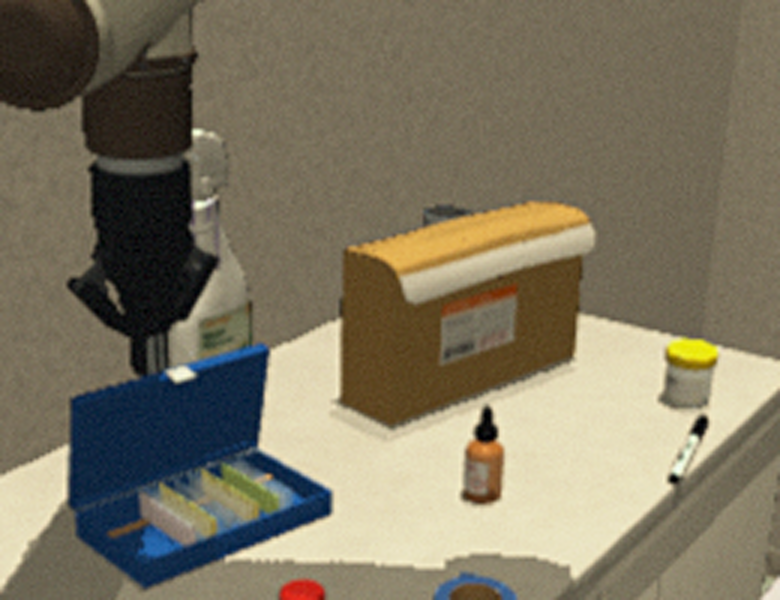

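View pics/wrist7.png

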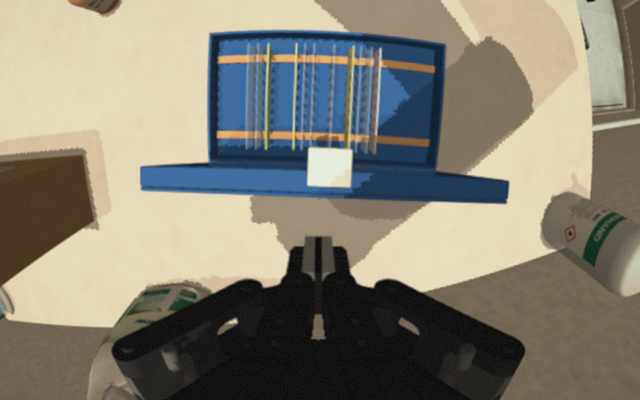

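The fingertips at (318,240) in the wrist view sit just behind the lid, centred. I start the sweep.

Request:
{"name": "step_arm", "arguments": {"increments": [[[0,-0.2,0.7,0.2,0.03,0,0],[0,-0.3,1.3,0.3,0.03,0,0],[0,-0.3,1.9,0.3,0.03,0,0],[0,-0.3,2.5,0.3,0.03,0,0],[0,-0.2,3.1,0.4,0.03,0,0],[0,0,3.7,0.4,0.03,0,0],[0,0.2,4.3,0.4,0.03,0,0],[0,0.5,4.9,0.4,0.03,0,0],[0,0.8,5.5,0.4,0.03,0,0],[0,1.1,6.1,0.4,0.03,0,0]]]}}

```text
time_s: 9.93
tcp_pos: [0.5585, 0.1773, 0.0903]
tcp_rot: [[-0.003, -0.973, 0.23], [0.003, 0.23, 0.973], [-1.0, 0.004, 0.003]]
contact_force: [0.1, 0.5, -0.2]
finger_gap: 0.0002
```

```bash
python3 where.py s 8 side wrist
```

```text
t 9.925 tcp [0.5585 0.1773 0.0903] fwd 31.9 lat 0.5 up 68.3 mm F [ 0.1073  0.4834 -0.2064] gap 0.00023666772455542112
tool axes in box(fwd,lat,up):
 [[ 0.0036  1.      0.0019]
 [ 0.0027 -0.0019  1.    ]
 [-1.      0.0036  0.0027]]
```

View pics/side8.png

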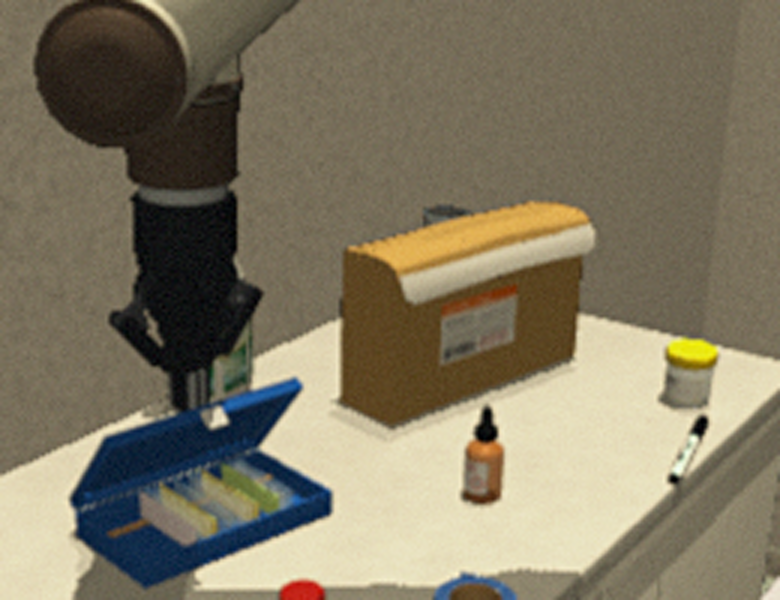

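View pics/wrist8.png

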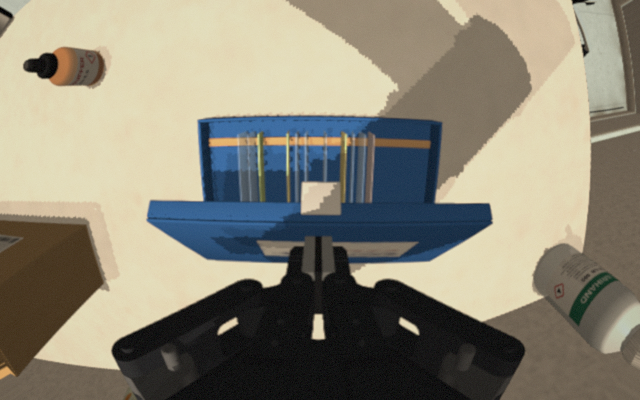

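The lid is at about 50° and following the fingertips, and the box hasn't moved. I continue along the arc.

Request:
{"name": "step_arm", "arguments": {"increments": [[[0,0.3,0.4,0,0,0,0],[0,0.6,0.8,0,0,0,0],[0,1.0,1.2,0,0,0,0],[0,1.4,1.6,0,0,0,0],[0,1.8,2.0,0,0,0,0],[0,2.2,2.3,0,0,0,0],[0,2.6,2.6,0,0,0,0],[0,3.0,2.85,0,0,0,0],[0,3.4,3.05,0,0,0,0],[0,3.8,3.2,0,0,0,0]]]}}

```text
time_s: 11.28
tcp_pos: [0.5261, 0.1845, 0.0518]
tcp_rot: [[-0.005, -0.973, 0.23], [0.002, 0.23, 0.973], [-1.0, 0.006, 0.001]]
contact_force: [-0.1, 0.2, 1.1]
finger_gap: 0.0003
```

```bash
python3 where.py s 9 side wrist
```

```text
t 11.275 tcp [0.5261 0.1845 0.0518] fwd 65.1 lat -0.1 up 29.8 mm F [-0.075   0.2046  1.1066] gap 0.0003227724219087315
tool axes in box(fwd,lat,up):
 [[ 0.0057  1.      0.0019]
 [ 0.0011 -0.0019  1.    ]
 [-1.      0.0057  0.0011]]
```

View pics/side9.png

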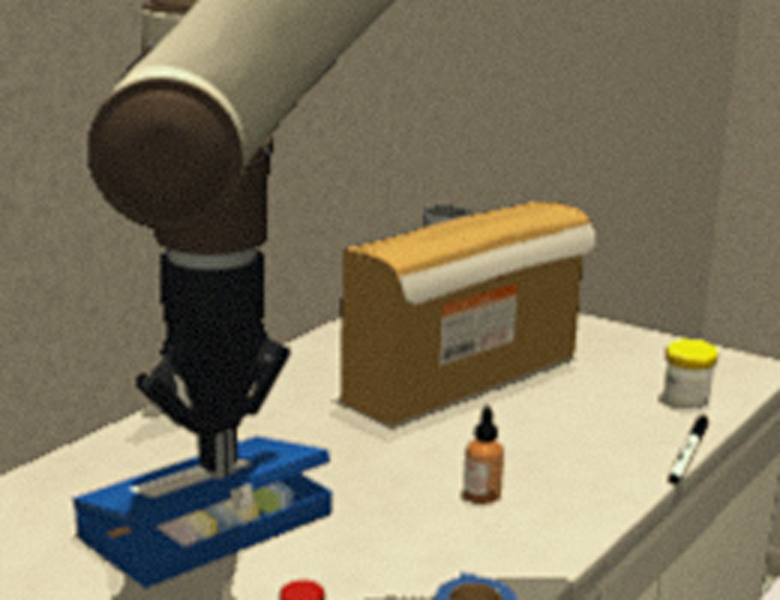

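View pics/wrist9.png

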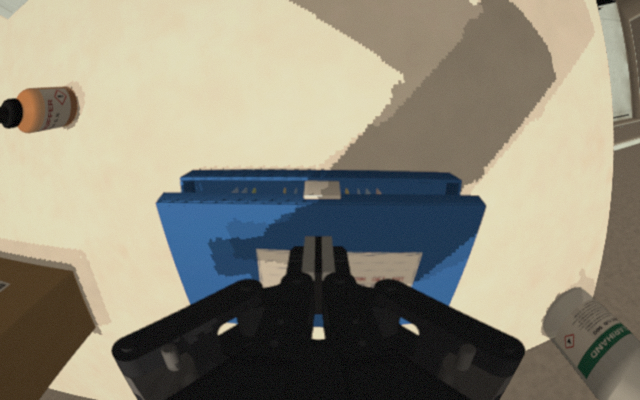

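About 13° is left. I press down in small steps to lid level, z = 34 mm.

Request:
{"name": "step_arm", "arguments": {"increments": [[[0,0.4,0.1,0,0,0,0],[0,0.8,0.2,0,0,0,0],[0,1.1,0.3,0,0,0,0],[0,1.35,0.3,0,0,0,0],[0,1.5,0.3,0,0,0,0],[0,1.6,0.3,0,0,0,0],[0,1.7,0.3,0,0,0,0],[0,1.78,0.3,0,0,0,0]]]}}

```text
time_s: 12.38
tcp_pos: [0.5225, 0.1849, 0.034]
tcp_rot: [[-0.007, -0.973, 0.23], [0.001, 0.23, 0.973], [-1.0, 0.007, -0.0]]
contact_force: [-2.6, 0.0, 7.4]
finger_gap: 0.0001
```

```bash
python3 where.py s 10 side
```

```text
t 12.375 tcp [0.5225 0.1849 0.034 ] fwd 68.6 lat -0.5 up 12.0 mm F [-2.5725  0.0085  7.4337] gap 5.478866860792991e-05
tool axes in box(fwd,lat,up):
 [[ 0.0068  1.      0.0021]
 [-0.0002 -0.0021  1.    ]
 [-1.      0.0068 -0.0002]]
```

View pics/side10.png

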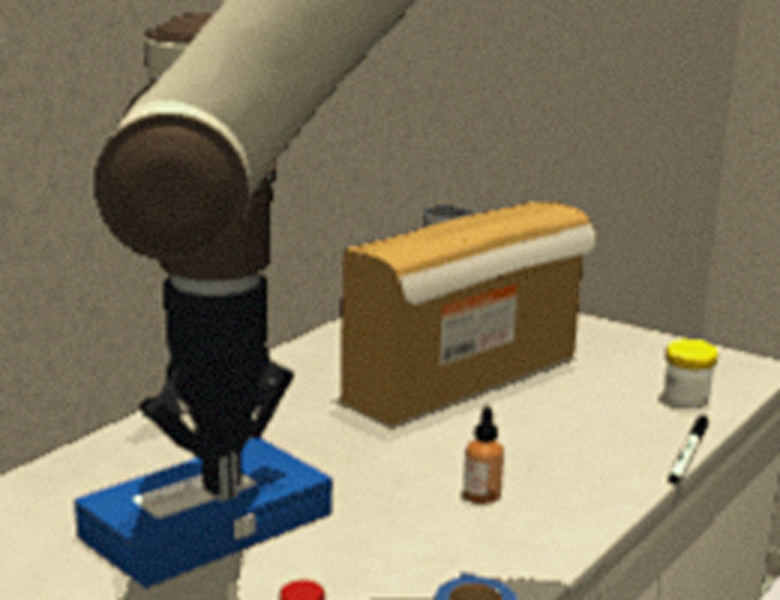

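It stopped at z = 34 mm with 7.4 N, and the lid is flush. I lift straight off and check both boxes.

Request:
{"name": "step_arm", "arguments": {"increments": [[[0,-0.8,0,0,0,0,0],[0,-5,0,0,0,0,0],[0,-10,0,0,0,0,0],[0,-16,0,0,0,0,0],[0,-22,0,0,0,0,0],[0,-25,0,0,0,0,0],[0,-25,0,0,0,0,0]]]}}

```text
time_s: 13.3
tcp_pos: [0.5253, 0.185, 0.2877]
tcp_rot: [[-0.0, -0.973, 0.23], [0.005, 0.23, 0.973], [-1.0, 0.001, 0.005]]
contact_force: [0.3, 0.3, -0.5]
finger_gap: -0.0001
```

```bash
python3 where.py s 11 side top
```

```text
t 13.3 tcp [0.5253 0.185  0.2877] fwd 65.9 lat 0.3 up 265.7 mm F [ 0.3459  0.3252 -0.5163] gap -6.847436536468482e-05
tool axes in box(fwd,lat,up):
 [[ 0.0014  1.      0.0022]
 [ 0.0053 -0.0022  1.    ]
 [-1.      0.0014  0.0053]]
```

View pics/side11.png

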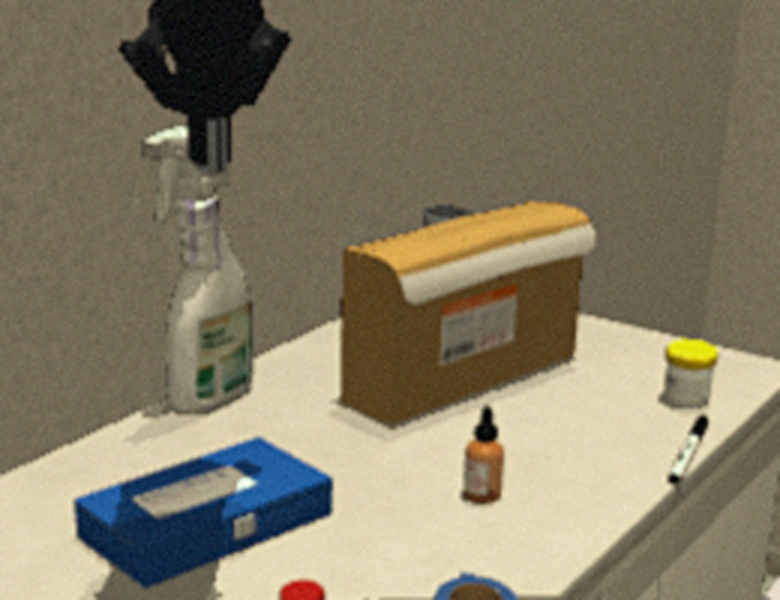

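View pics/top11.png

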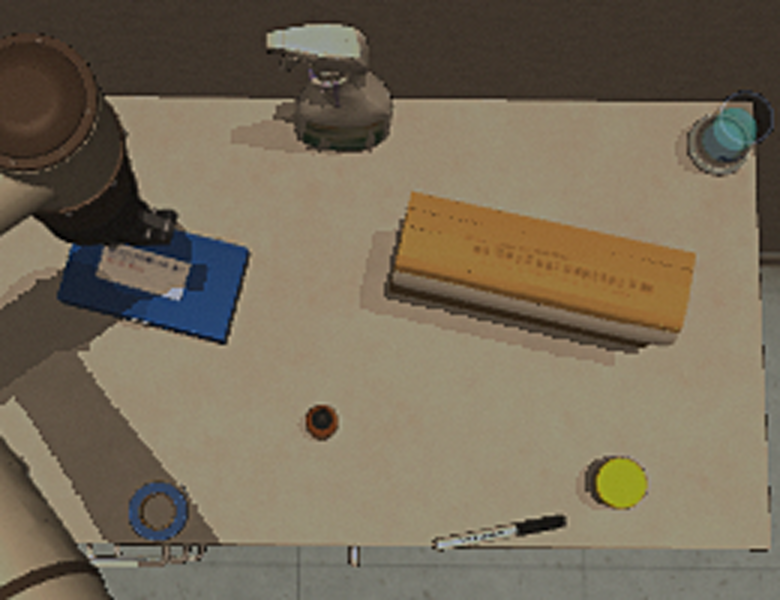

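Run:
```python
from h import *
Z=np.array([0,0,1.])
for n,m in(('slide',(.5427,.1806,-13.4,-.050,.048,.0875,.034)),('carton',(.529,-.197,-12.9,-.026,.044,.134,.155))):
    ux,uy=fr(m[2]);o=np.array([m[0],m[1],0])
    for x in m[3:5]:
      for y in(m[5],-m[5]):
        p=o+x*ux+y*uy+m[6]*Z
        print(n,x,y,'side11',((proj('side',p)-[180,80])*3).round(),'top11',((proj('top',p)-[200,90])*3).round())
a=cv2.imread('pics/side0.png')[80:280,180:440];b=cv2.resize(cv2.imread('pics/side11.png'),(260,200),interpolation=cv2.INTER_AREA)
# box-body shift by phase correlation on lower parts (label / carton base, slide-box front)
for nm,(x0,y0,x1,y1) in {'carton front':(105,88,200,145),'slide front low':(22,168,115,198),'dropper':(145,130,175,172),'pot':(215,108,245,140)}.items():
    A,B=[cv2.cvtColor(i,cv2.COLOR_BGR2GRAY)[y0:y1,x0:x1].astype(np.float32) for i in(a,b)]
    if A.shape==B.shape: print(nm,cv2.phaseCorrelate(A,B,cv2.createHanningWindow(A.shape[::-1],cv2.CV_32F)))
```

```text
slide -0.05 0.0875 side11 [144. 546.] top11 [ 55. 296.]
slide -0.05 -0.0875 side11 [332. 474.] top11 [223. 337.]
slide 0.048 0.0875 side11 [ 73. 497.] top11 [ 81. 204.]
slide 0.048 -0.0875 side11 [257. 433.] top11 [247. 245.]
carton -0.026 0.134 side11 [391. 263.] top11 [397. 256.]
carton -0.026 -0.134 side11 [585. 211.] top11 [683. 322.]
carton 0.044 0.134 side11 [339. 244.] top11 [414. 184.]
carton 0.044 -0.134 side11 [533. 196.] top11 [698. 249.]
carton front ((0.18757620179295742, 0.1644014953056292), 0.8263010611136754)
slide front low ((0.0012143050287534152, -0.02148250095762627), 0.6483046564790937)
dropper ((0.06366585102292888, 0.4076697503887772), 0.9807413507390905)
pot ((0.26914146306538456, -0.5944496171229723), 0.8184993118047714)
```

The side view agrees everywhere. In the top view the carton sits a few crop pixels low of my prediction, so I compare the before and after frames directly.

Run:
```python
from h import *
a=cv2.resize(cv2.imread('pics/top0.png')[90:290,200:460],None,fx=3,fy=3,interpolation=cv2.INTER_CUBIC);b=cv2.imread('pics/top11.png')
y0,y1,x0,x1=170,370,340,740
cv2.imwrite('pics/cmp.png',cv2.resize(np.vstack([a[y0:y1,x0:x1],b[y0:y1,x0:x1]]),None,fx=1.5,fy=1.5))
A=cv2.imread('pics/side0.png')[80:280,180:440];A=cv2.resize(A,None,fx=3,fy=3,interpolation=cv2.INTER_CUBIC);B=cv2.imread('pics/side11.png')
for nm,(x0,y0,x1,y1) in {'carton label/front':(330,270,590,440),'slide front low':(130,480,345,600),'dropper':(440,390,520,510),'pot':(650,330,730,420)}.items():
    P,Q=[cv2.cvtColor(i,cv2.COLOR_BGR2GRAY)[y0:y1,x0:x1].astype(np.float32) for i in(A,B)]
    print(nm,'shift in full px',np.array(cv2.phaseCorrelate(P,Q,cv2.createHanningWindow(P.shape[::-1],cv2.CV_32F))[0]).round(2)/3)
```

```text
carton label/front shift in full px [-0.02        0.01333333]
slide front low shift in full px [ 0.03333333 -0.05666667]
dropper shift in full px [-0.00666667 -0.03333333]
pot shift in full px [ 0.06666667 -0.10333333]
```

View pics/cmp.png

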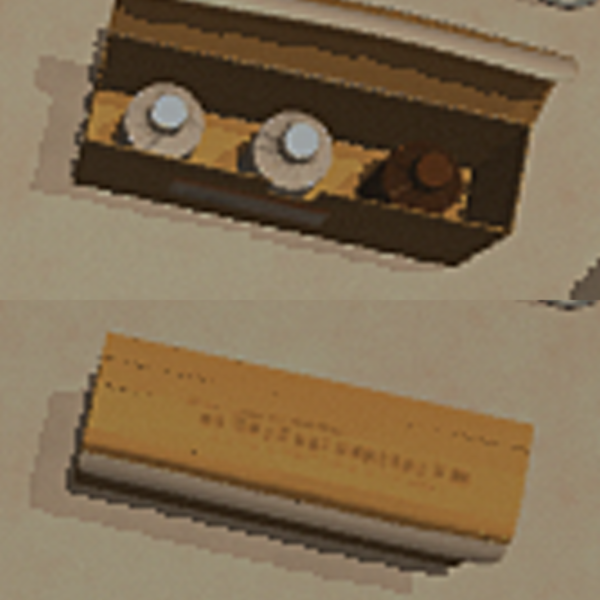

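Run:
```python
from h import *
a=cv2.resize(cv2.imread('pics/top0.png')[90:290,200:460],None,fx=3,fy=3,interpolation=cv2.INTER_CUBIC);b=cv2.imread('pics/top11.png');c=cv2.imread('pics/top1.png')
R={'spray':(255,15,400,165),'dropper':(295,390,350,450),'pot':(570,440,670,520),'blue glass':(680,85,780,180),'tape':(120,470,200,545),'carton front bottom':(380,280,660,360),'carton right':(560,230,740,370),'slide front':(50,270,250,350)}
for nm,(x0,y0,x1,y1) in R.items():
    P,Q,S=[cv2.cvtColor(i,cv2.COLOR_BGR2GRAY)[y0:y1,x0:x1].astype(np.float32) for i in(a,b,c)]
    w=cv2.createHanningWindow(P.shape[::-1],cv2.CV_32F)
    print(nm,'0->11',(np.array(cv2.phaseCorrelate(P,Q,w)[0])/3).round(2),'0->1',(np.array(cv2.phaseCorrelate(P,S,w)[0])/3).round(2))
```

```text
spray 0->11 [-0.01 -0.  ] 0->1 [ 0. -0.]
dropper 0->11 [-0.01 -0.01] 0->1 [ 0.   -0.04]
pot 0->11 [0.02 0.02] 0->1 [ 0.05 -0.06]
blue glass 0->11 [ 0.   -0.01] 0->1 [-0.01 -0.  ]
tape 0->11 [-0.02  0.13] 0->1 [0.01 0.17]
carton front bottom 0->11 [-11.88   0.  ] 0->1 [-0.01  0.01]
carton right 0->11 [-3.92 -0.14] 0->1 [0.02 0.  ]
slide front 0->11 [-0.05  0.08] 0->1 [-0.   -0.01]
```

Run:
```python
from h import *
A=cv2.resize(cv2.imread('pics/side0.png')[80:280,180:440],None,fx=3,fy=3,interpolation=cv2.INTER_CUBIC)
L=[A]+[cv2.imread(f'pics/side{i}.png') for i in(1,3,5,11)]
R={'label':(430,280,530,370),'bottom left corner':(330,370,450,430),'bottom right corner':(540,300,610,380),'slide FL':(120,500,200,600),'slide FR':(290,460,345,540)}
for nm,(x0,y0,x1,y1) in R.items():
    o=[]
    for B in L[1:]:
        P,Q=[cv2.cvtColor(i,cv2.COLOR_BGR2GRAY)[y0:y1,x0:x1].astype(np.float32) for i in(A,B)]
        o.append((np.array(cv2.phaseCorrelate(P,Q,cv2.createHanningWindow(P.shape[::-1],cv2.CV_32F))[0])/3).round(2).tolist())
    print(nm,o)
cv2.imwrite('pics/cmp2.png',np.hstack([L[0][180:440,320:610],L[4][180:440,320:610]]))
```

```text
label [[-0.02, -0.0], [0.03, 0.05], [-0.0, 0.0], [0.03, 0.0]]
bottom left corner [[-0.07, -0.05], [-0.02, -0.01], [-2.3, -0.34], [-0.08, 0.07]]
bottom right corner [[-0.02, -0.01], [0.01, 0.03], [-0.02, 0.0], [-0.07, 0.07]]
slide FL [[-0.01, 0.02], [-0.01, -0.01], [-0.03, -0.04], [0.98, -0.95]]
slide FR [[-0.03, 0.03], [-0.0, -0.02], [-0.03, -0.04], [0.04, -0.03]]
```

View pics/cmp2.png

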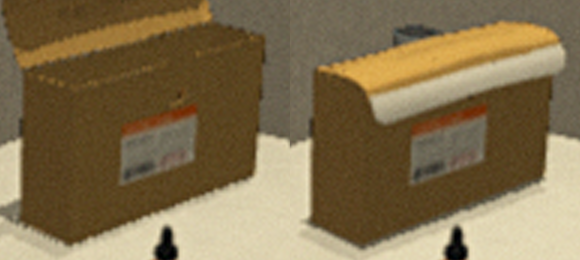

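The side frames show the carton label and both of its bottom corners unmoved, to under 0.1 px. The top-view offset is just the shadow at the carton's foot. Both lids are flush and the arm is clear, so I hand in.

Run:
```python
from workcell import r
print(r.get_state()['time_s'], r.hand_in())
```

```text
the job is handed in; nothing more can be done
13.4 None
```

Both lids are shut and the job is handed in at 13.4 s. I swept each one down from behind with the shut fingertips, the carton first and then the slide box. I then pressed it home with about 7.5 N vertically, plus about 2.6 N sideways.

- **Lids:** each press stopped at the shut height, 155 mm on the carton and 34 mm on the slide box. In the last side view, taken after lifting clear, both lids looked flush.
- **Boxes and bystanders:** side-view before/after matching showed the carton, pot and dropper unmoved, within about 0.1 px. The slide box front also matched, except one corner patch that read about 1 px; I put that down to the arm's shadow. I did not match the reagent bottle before and after; the arm never came near it.
- **Checks that disagreed:** in the top view the carton's lower edge looked about 1.5 px off, and the matching there gave no usable value. The side view showed no movement, so I took it to be the changed shadow at the carton's foot. I made one alignment turn of about 1° the wrong way above the slide box and corrected it before contact.

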